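# Zero the router lift, then three clicks back

### The job

Set the router lift under the shed bench: turn the big winged lift dial clockwise (seen from above) until it comes up against its stop, then turn it back anticlockwise by exactly three clicks and let go. Leave the small three-lobed lock knob on the same plate unturned.

Things in the scene. Friction and masses are not known exactly. Their poses are not given: they have to be found in the camera images.
- lift_dial (a joint): Dial angle, rad: 0 at the clockwise stop, growing anticlockwise (from above) to 2.18. Clicks are 25 deg (0.436 rad) apart: a detent holds it at 0, 0.436, 0.873, 1.309 (three clicks), 1.745, 2.18 and draws it to the nearest when let go. Starts 0.4 to 1.4, nearly always at a click. Six white marks on the housing rim are a click apart; at the stop the pointer is at the one by a raised steel block.
- lift_dial_grip (a point): Grip point on the dial's vertical axis, 63 mm above bench, mid-wing. Black disc 62 mm across with one upright wing 58 long, 15 thick; wing top 12 mm above this point, disc face 23 mm below; on a dark steel housing 100 mm across, 22 high. Turns with the dial: x along the wing to its white pointer end, y across it, z up. About 0.13 N m turns it past a click. Left or right of the lock knob.
- lock_knob_top (a point): Middle of the top of the lock knob, not to be turned: a black knob with three round lobes, 54 mm across, on a thin steel collar, its top 50 mm above the bench. It and the lift dial stand about 170 mm apart on one aluminium plate, 235 x 330 x 10 mm, let into the bench.
- lock_knob (a joint): Angle of the lock knob in rad, 0 at the start; it stays where it is left.

How it is judged:
By the outcome, as a careful person would: the job done as asked, in the order asked, and still so for the second after the job is handed in, with the robot touching nothing.
It also fails if it takes over 38 s, if anything falls off the work surface, if the arm or the gripper's body presses on something with over 40 N, if the wrist force passes 120 N, or if a joint passes its speed limit or range.

### The arm

A 6-joint arm with a two-finger parallel gripper is mounted at the origin on the work surface. World frame = base frame: x ahead of the robot, y to its left, z up, the work surface at z = 0. Lengths are in m, angles in rad, forces in N, time in s.
With the tool pointing down it reaches from about 0.4 to 0.825 m from the base axis. Payload 7 kg.
Tool frame: the origin (TCP) lies on the centre line of the jaws, within the pads' length; the fingertips stand arm.tip_reach ahead of it and the grasp point (between the pads) lies 5 mm behind it (arm.tip_reach is the distance from the TCP to the fingertips, in m); z points along the fingers, y is the line along which they close (so a half turn about z gives the same grasp; the last joint's range is limited). The gripper opens to 88 mm and grips with 3 to 60 N. Pads are 19 mm wide; open, the fingers measure 130 mm over their backs; the gripper's body (78 mm by 193 mm) begins 47 mm behind the grasp point.
Start: joints at [0.288, 0.359, 0.012, 0, -1.224, -0.288], TCP at [0.675, -0, 0.205] pointing down, gripper open.
Joint ranges: [-3.07, 3.07], [-1.43, 2.12], [-1.02, 1.25], [-3.03, 1.67], [-3.05, -0], [-3.03, 3.03]. Speed limits (rad/s): [2.39, 2.39, 3.01, 3.14, 3.14, 3.14].

### API

Orientations are given as [roll, pitch, yaw] about the fixed x, y, z axes, in that order (R = Rz(yaw) Ry(pitch) Rx(roll)).
In Python, from station import status, optics, order, arm gives the robot as it stands. The module is installed in compiled form; this text tells all that it offers.
- The arm moves only by the shell command python3 -m jog 'ROWS' [FORCE]. ROWS is JSON, a list of rows, each a list of 3 entries, a list of its own where there are three numbers: the gripper command: -1 is shut, 1 is fully open, values between are in proportion, then the shift along the tool's x, y, z in mm, then the turn about the tool's z in rad. A call has 1 to 20 rows; each row is the pose to reach, as a shift and turn from the pose commanded when the call began, along the tool's axes at that moment; what a row does not reach only later rows make up. A row lasts 1/8 s, in which the tool goes at most 62.5 mm and 10.7 degrees, less where a joint would pass 70% of its speed; a pose out of reach is approached as far as the arm can. A call with a gripper value outside its range is refused whole. The fingers move at their own pace and stop on an object; FORCE is the grip in N (left out, the last holds). Time passes only in rows, so rows that repeat a pose let the fingers close. It gives the time, the measured TCP pose, the force, the opening and the grip force at its end, in the units of the state.
- status.get_state(): the state, without advancing time (a new reading comes with each control period).
- optics.grab_frame(name): name is "scene" or "side" or "wrist"; returns a dict with "color" (400x640x3 uint8, red, green, blue), "mtx" (3x3 intrinsics, pixels), "cam_to_world" (4x4, takes a point from camera to world coordinates). Camera axes: x right, y down, z forward; pixel columns grow to the right and rows downward; lengths in m; the calibration is good to about 2 mm. The wrist camera is an equidistant fisheye: a pixel r from the principal point sees the ray r / f radians off the axis. A picture is of the moment at which its call begins. There is no depth.
- order.job_done(): hands the job in; it is judged then, once.
The state is a dict: "t": time; "q": joint angles; "qd": joint speeds; "joint_efforts": joint torques, N m; "eef_pos": TCP position; "ee_rot": TCP orientation; "force": force on the tool from outside, world axes, zero at the start; "moment": the same for the moment, N m; "width": finger opening in m; "gripper_force": force on a finger pad.
Only numpy, scipy, OpenCV 4.12 (cv2) and the standard library are available. Lean on these libraries where they do the work, as an engineer would, in place of code of your own. Each camera call takes 0.05 s, during which the arm holds its last target. There are 200 camera calls.

## Working session

There is one attempt and no reset: what is moved stays moved. The work goes in short steps, Python scripts to look and compute and a shell command to move; the robot and the scene stay as the last step left them, time stands still between calls to the robot, and variables do not carry over. Pictures are saved under pics/ and viewed, at most 10 in all, crops included, and the job is handed in when it is done.

```bash
mkdir -p pics; python3 - <<'E'
from station import status, optics, arm
import cv2,numpy as np
s=status.get_state()
print(s['t'],s['eef_pos'],s['ee_rot'],s['width'],arm.tip_reach,s['force'])
a=[]
for n in ['scene','wrist']:
    f=optics.grab_frame(n); cv2.imwrite(f'pics/{n}0.png',f['color'][...,::-1]); print(n,f['mtx'].tolist(),f['cam_to_world'].round(4).tolist())
E
```

```text
0.0 [6.74453559e-01 2.50289639e-07 2.04114405e-01] [ 3.13989442e+00 -1.25529081e-04 -1.57089219e+00] 0.08790056974634862 0.014 [-0.42490037  0.37524395  0.17197281]
scene [[479.9753593604956, 0.0, 320.53050098461125], [0.0, 479.9753593604956, 202.83036743064943], [0.0, 0.0, 1.0]] [[-0.5667, 0.6245, -0.5374, 0.9805], [0.8238, 0.4404, -0.3569, 0.326], [0.0138, -0.645, -0.7641, 0.6732], [0.0, 0.0, 0.0, 1.0]]
wrist [[309.70691628693146, 0.0, 325.6595423982762], [0.0, 309.70691628693146, 198.9084523438098], [0.0, 0.0, 1.0]] [[-1.0, -0.0001, -0.0005, 0.6746], [-0.0002, 0.9595, 0.2817, -0.0752], [0.0004, 0.2817, -0.9595, 0.3822], [0.0, 0.0, 0.0, 1.0]]
```

View pics/scene0.png

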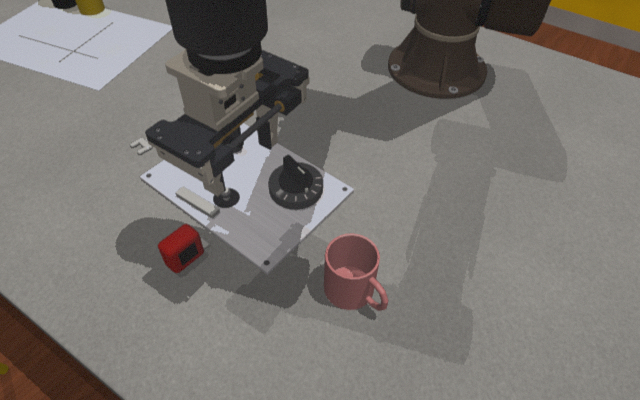

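View pics/wrist0.png

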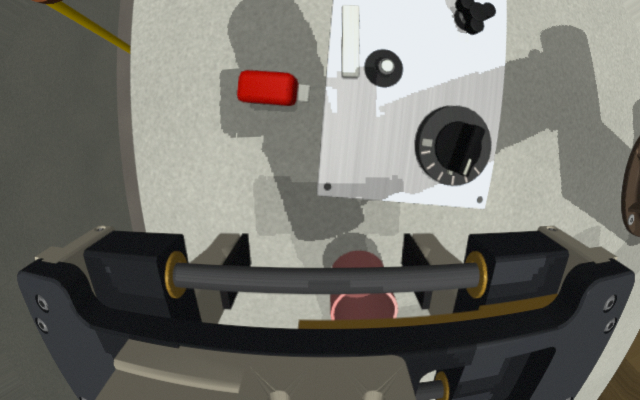

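The scene view shows the plate under the gripper with the dial at about (296,183), and a mug beside it at (352,270). In the wrist view the dial is at about (453,146) with its pointer near (468,166), the lock knob is at (474,14), and the mug is between the fingers, low down.

```bash
cat > h.py <<'E'
import numpy as np,cv2
from station import status, optics
def ray(f,u,v,z,fish):
    K=f['mtx'];T=f['cam_to_world'];x=(u-K[0,2])/K[0,0];y=(v-K[1,2])/K[1,1]
    if fish:
        r=np.hypot(x,y);s=np.sin(r)/r if r>1e-9 else 1;d=np.array([x*s,y*s,np.cos(r)])
    else: d=np.array([x,y,1.])
    d=T[:3,:3]@d;o=T[:3,3];return o+d*(z-o[2])/d[2]
def proj(f,p):
    T=f['cam_to_world'];c=T[:3,:3].T@(np.array(p)-T[:3,3]);r=np.hypot(c[0],c[1]);th=np.arctan2(r,c[2])
    K=f['mtx'];return K[0,2]+K[0,0]*th*c[0]/r,K[1,2]+K[1,1]*th*c[1]/r
def rect(f,c,z,half=0.07,n=600):
    """top-down picture of the plane z: right=+x, up=+y"""
    g=np.linspace(-half,half,n);mx=np.zeros((n,n),np.float32);my=mx.copy()
    T=f['cam_to_world'];K=f['mtx'];X,Y=np.meshgrid(c[0]+g,c[1]-g)
    P=(np.stack([X,Y,0*X+z],-1)-T[:3,3])@T[:3,:3]
    r=np.hypot(P[...,0],P[...,1]);k=np.arctan2(r,P[...,2])/r
    return cv2.remap(f['color'],(K[0,2]+K[0,0]*k*P[...,0]).astype(np.float32),(K[1,2]+K[1,1]*k*P[...,1]).astype(np.float32),cv2.INTER_CUBIC)
E
python3 - <<'E'
from h import *
f=optics.grab_frame('wrist');g=optics.grab_frame('scene')
for z in (.032,.04): print(z,ray(f,453,146,z,1).round(3),ray(g,296,183,z,0).round(3))
print('lock',ray(f,474,14,.05,1).round(3),'small',ray(f,383,68,.03,1).round(3),'mug',ray(f,362,310,.09,1).round(3), ray(g,352,255,.09,0))
c=ray(f,453,146,.035,1);cv2.imwrite('pics/r0.png',rect(f,c,.032)[...,::-1])
E
```

```text
0.032 [ 0.522 -0.039  0.032] [ 0.516 -0.036  0.032]
0.04 [ 0.525 -0.039  0.04 ] [ 0.522 -0.032  0.04 ]
lock [ 0.504 -0.199  0.05 ] small [ 0.61  -0.126  0.03 ] mug [0.632 0.145 0.09 ] [0.62583794 0.14752425 0.09      ]
```

View pics/r0.png

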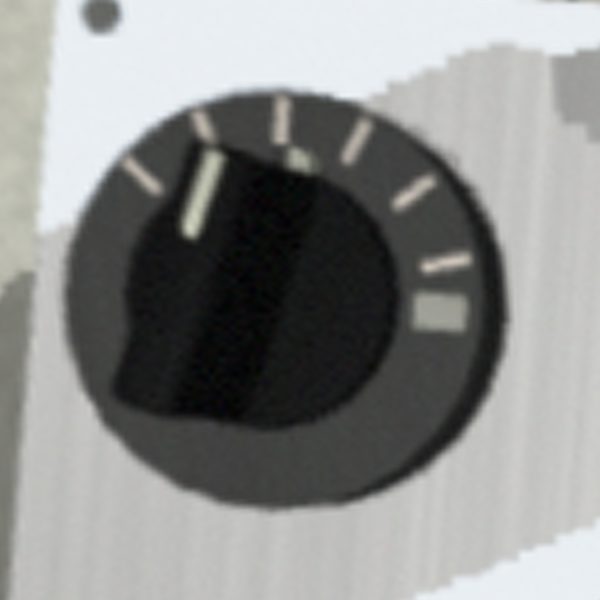

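The top-down view shows the housing centred at about (276,299), so the dial is near (0.518, -0.038). Its marks run from 12° (beside the block) to 137°. The pointer is at about 74°, roughly 62° from the stop and between two clicks. I'll go above it with the jaws across the wing.

```bash
python3 -m jog '[[1,[10,45,0],0.1],[1,[25,100,20],0.2],[1,[38,156,40],0.28],[1,[38,156,50],0.28],[1,[38,156,50],0.28],[1,[38,156,50],0.28]]' 30; python3 - <<'E'
from h import *
s=status.get_state();print(s['eef_pos'],s['ee_rot'],s['q'],s['force'],s['moment'])
f=optics.grab_frame('wrist');a=rect(f,(.518,-.038),.032,.08);b=rect(f,(.518,-.038),.075,.08)
cv2.imwrite('pics/r1.png',np.hstack([cv2.resize(a,(400,400)),cv2.resize(b,(400,400))])[...,::-1])
E
```

```text
t: 0.95
eef_pos: [0.5204, -0.0377, 0.1556]
ee_rot: [-3.141, 0.0, -1.85]
force: [0.2, -0.0, -0.3]
width: 0.0876
gripper_force: 0.0
[ 0.52041996 -0.03769143  0.15561784] [-3.14057535e+00  2.88439769e-04 -1.85024927e+00] [ 3.04376397e-01  1.45902136e-01 -3.95500390e-01  3.73744060e-04
 -1.02838604e+00 -5.84022256e-01] [ 0.15332168 -0.02555549 -0.25670108] [0.02602159 0.00831617 0.00048381]
```

View pics/r1.png

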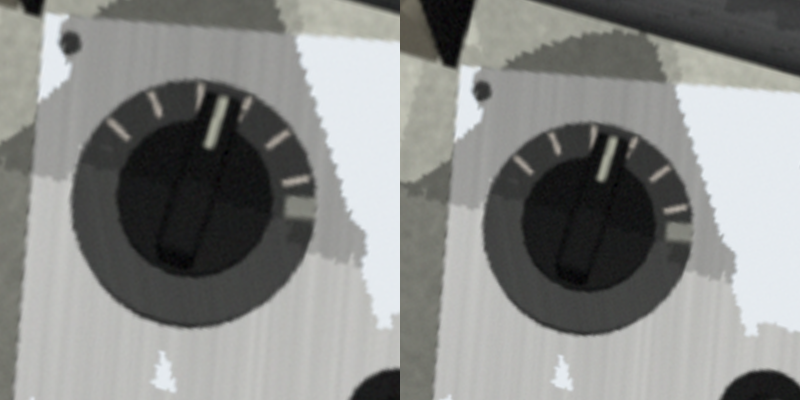

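The housing centre is at (0.5155, -0.040) and the housing measures 98 mm across. The wing is at 75° and the stop mark at 11.6°, so the dial starts at about 1.11 rad. Descend and grip.

```bash
python3 -m jog '[[1,[3.5,4,0],-0.02],[1,[3.5,4,30],-0.02],[1,[3.5,4,60],-0.02],[1,[3.5,4,80],-0.02],[1,[3.5,4,94],-0.02],[1,[3.5,4,94],-0.02],[-1,[3.5,4,94],-0.02],[-1,[3.5,4,94],-0.02],[-1,[3.5,4,94],-0.02],[-1,[3.5,4,94],-0.02],[-1,[3.5,4,94],-0.02],[-1,[3.5,4,94],-0.02]]' 35; python3 -c "
from station import status;s=status.get_state();print(s['moment'],s['qd'].round(3))"
```

```text
t: 2.5
eef_pos: [0.5142, -0.0403, 0.0611]
ee_rot: [-3.142, 0.0, -1.831]
force: [0.1, 0.3, -0.6]
width: 0.0332
gripper_force: 0.0
[-0.01615028 -0.02686543 -0.02123939] [ 0.     0.001  0.001 -0.001 -0.003  0.001]
```

```bash
python3 -m jog '[[-1,[0,0,0],0],[-1,[0,0,0],0],[-1,[0,0,0],0],[-1,[0,0,0],0],[-1,[0,0,0],0],[-1,[0,0,0],0]]' 35; python3 -c "
from station import status;s=status.get_state();print(s['moment'],s['qd'].round(3))"
```

```text
t: 3.25
eef_pos: [0.5142, -0.0403, 0.0611]
ee_rot: [-3.142, 0.0, -1.831]
force: [0.6, 0.6, 0.4]
width: 0.0003
gripper_force: 0.0
[-0.00865193 -0.03347901 -0.07355868] [-0.001 -0.001 -0.001  0.    -0.    -0.   ]
```

The jaws closed on nothing, so I need to look.

```bash
python3 - <<'E'
from h import *
f=optics.grab_frame('wrist')
g=optics.grab_frame('scene')['color'][80:280,180:400];g=cv2.resize(g,(440,400))
h=optics.grab_frame('side');print(h['cam_to_world'].round(3).tolist(),h['mtx'][0].round(1))
cv2.imwrite('pics/m.png',np.hstack([cv2.resize(f['color'][150:350,225:405],(360,400)),g])[...,::-1]);cv2.imwrite('pics/side.png',h['color'][...,::-1])
E
```

```text
[[0.896, -0.264, 0.357, 0.313], [-0.444, -0.57, 0.691, -0.449], [0.021, -0.778, -0.628, 0.527], [0.0, 0.0, 0.0, 1.0]] [492.3   0.  312.2]
```

View pics/m.png

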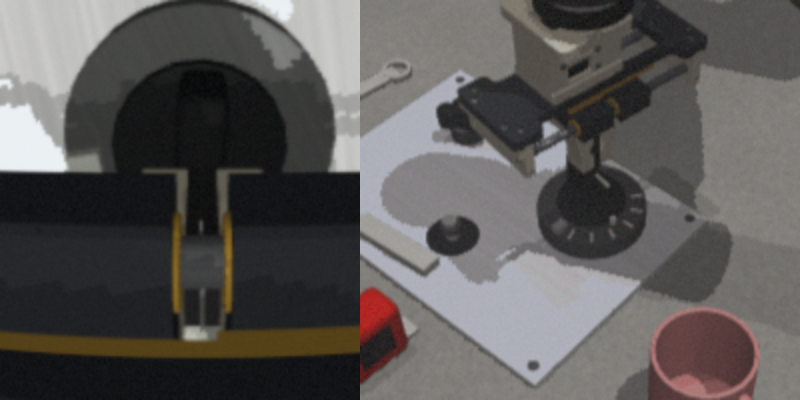

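View pics/side.png

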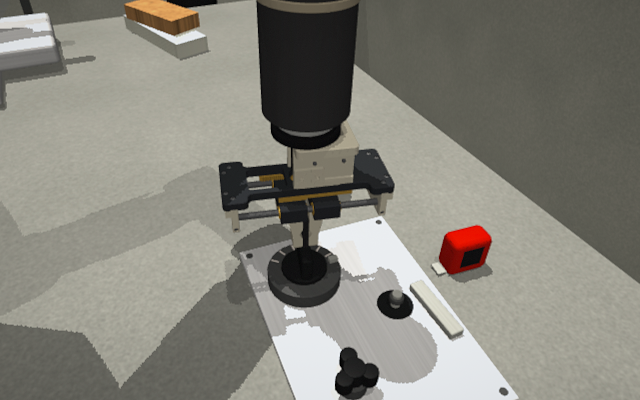

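```bash
python3 - <<'E'
from h import *
f=optics.grab_frame('wrist');g=optics.grab_frame('scene');h=optics.grab_frame('side')
def pin(f,p):
    T=f['cam_to_world'];c=T[:3,:3].T@(np.array(p)-T[:3,3]);q=f['mtx']@c;return (q[:2]/q[2]).round(0)
C=np.array([.5155,-.040,0]);u=np.array([.2588,.966,0])*.029
for n,p in dict(far75=C-u+[0,0,.075],near75=C+u+[0,0,.075],far63=C-u+[0,0,.04],tcp=[.5142,-.0403,.061],tip=[.5142,-.0403,.047],rim=C+[0,0,.032]).items():
    print(n,np.round(proj(f,p)),pin(g,p),pin(h,p))
s=status.get_state();print(s['eef_pos'],s['q'],s['width'],s['gripper_force'])
a=h['color'][200:320,240:370];b=g['color'][110:230,230:360]
cv2.imwrite('pics/z.png',np.hstack([cv2.convertScaleAbs(cv2.resize(x,(400,370),interpolation=3),alpha=2.2,beta=15) for x in (a,b)])[...,::-1])
E
```

```text
far75 [323. 197.] [284. 156.] [309. 261.]
near75 [323. 286.] [305. 174.] [301. 230.]
far63 [324. 182.] [285. 170.] [308. 280.]
tcp [325. 234.] [295. 170.] [304. 253.]
tip [325. 226.] [295. 176.] [304. 261.]
rim [324. 219.] [295. 182.] [304. 268.]
[ 0.51415681 -0.04026488  0.0610548 ] [ 3.02899879e-01  2.43822595e-01 -5.24021138e-01 -2.35124120e-06
 -8.02985878e-01 -5.62893326e-01] 0.00041601889428739217 0.0
```

View pics/z.png

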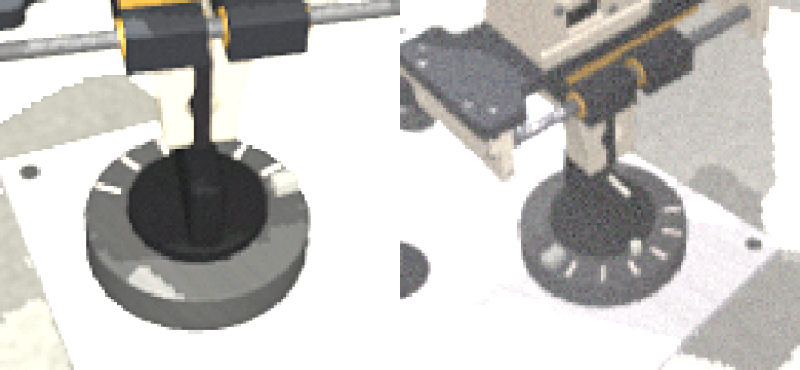

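The jaws are shut just above the wing. Side and scene views put the fingertips near z = 0.072 to 0.076, and the first wrist view agrees. So the fingers end about 25–30 mm higher than the tip figure suggests. I'll reopen and go lower in small steps, watching the force.

```bash
python3 -m jog '[[0.2,[0,0,0],0],[0.2,[0,0,0],0],[0.2,[0,0,0],0],[0.2,[0,0,0],0],[0.2,[0,0,0],0],[0.2,[0,0,0],0],[0.2,[0,0,4],0],[0.2,[0,0,8],0],[0.2,[0,0,12],0],[0.2,[0,0,15],0],[0.2,[0,0,15],0]]' 35; python3 - <<'E'
from h import *
f=optics.grab_frame('wrist');h=optics.grab_frame('side');g=optics.grab_frame('scene')
w=f['color'][160:320,240:410];a=h['color'][190:310,240:370];b=g['color'][110:230,230:360]
cv2.imwrite('pics/y.png',np.hstack([cv2.convertScaleAbs(cv2.resize(x,(266,250),interpolation=3),alpha=2,beta=15) for x in (w,a,b)])[...,::-1])
E
```

```text
t: 4.92
eef_pos: [0.5139, -0.0404, 0.0457]
ee_rot: [3.141, -0.0, -1.831]
force: [0.2, -0.1, 0.7]
width: 0.0527
gripper_force: 0.0
```

View pics/y.png

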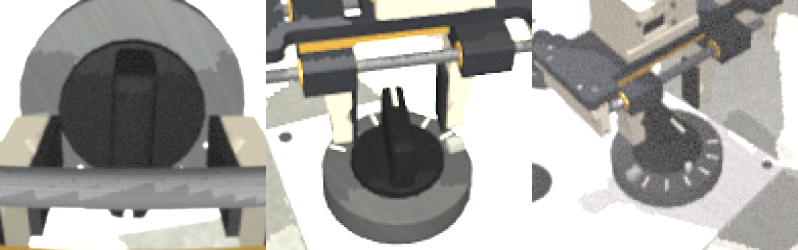

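The fingers now straddle the wing with no contact and the tips are still well above the disc. I'll go 11 mm lower and grip.

```bash
python3 -m jog '[[0.2,[0,0,3],0],[0.2,[0,0,6],0],[0.2,[0,0,9],0],[0.2,[0,0,11],0],[-1,[0,0,11],0],[-1,[0,0,11],0],[-1,[0,0,11],0],[-1,[0,0,11],0],[-1,[0,0,11],0],[-1,[0,0,11],0],[-1,[0,0,11],0]]' 35; python3 -c "
from station import status;s=status.get_state();print(s['moment'],s['q'])"
```

```text
t: 6.45
eef_pos: [0.515, -0.0403, 0.0353]
ee_rot: [-3.14, 0.0, -1.831]
force: [5.1, -2.7, -3.6]
width: 0.0144
gripper_force: 34.8
[-0.99368465 -1.65882746 -0.00282176] [ 3.02660037e-01  2.80056294e-01 -5.50380112e-01  6.04137658e-04
 -7.39027273e-01 -5.62847575e-01]
```

Gripped at 14.4 mm. Turning clockwise towards the stop, with a small lateral correction.

```bash
python3 -m jog '[[-1,[0,-1,0],0.06],[-1,[0,-1.5,0],0.16],[-1,[0,-1.5,0],0.26],[-1,[0,-1.5,0],0.36],[-1,[0,-1.5,0],0.46],[-1,[0,-1.5,0],0.56],[-1,[0,-1.5,0],0.66],[-1,[0,-1.5,0],0.76],[-1,[0,-1.5,0],0.86],[-1,[0,-1.5,0],0.94],[-1,[0,-1.5,0],1.0],[-1,[0,-1.5,0],1.03],[-1,[0,-1.5,0],1.03]]' 35; python3 -c "
from station import status;s=status.get_state();print(s['moment'],s['q'][5])"; python3 -m jog '[[-1,[0,0,0],0.03],[-1,[0,0,0],0.05],[-1,[0,0,0],0.05]]'; python3 -c "
from station import status;s=status.get_state();print(s['moment'],s['q'][5])"; python3 -m jog '[[-1,[0,0,0],0.02],[-1,[0,0,0],0.04],[-1,[0,0,0],0.04]]'; python3 -c "
from station import status;s=status.get_state();print(s['moment'],s['q'][5])"
```

```text
t: 8.07
eef_pos: [0.5145, -0.0397, 0.0352]
ee_rot: [3.14, -0.001, -2.862]
force: [-4.9, 7.8, 6.4]
width: 0.0151
gripper_force: 34.8
[ 2.86348676  1.65437    -0.1306979 ] -1.591806970513192
t: 8.45
eef_pos: [0.5145, -0.0396, 0.0352]
ee_rot: [3.14, -0.001, -2.912]
force: [-4.3, 7.5, 6.6]
width: 0.0148
gripper_force: 34.8
[ 3.03177536  1.68968285 -0.06486855] -1.6416066052704208
t: 8.82
eef_pos: [0.5144, -0.0396, 0.0352]
ee_rot: [3.14, -0.001, -2.95]
force: [-4.6, 7.5, 6.0]
width: 0.0146
gripper_force: 35.2
[3.08208371 1.78129645 0.46093094] -1.6808479833087429
```

The moment rose to 0.46 N m with the wing at about 11°, which is the stop by its mark. Now back three clicks (1.309 rad plus about 0.01 of wind-up).

```bash
python3 -m jog '[[-1,[-1,1,0],-0.06],[-1,[-1,1,0],-0.16],[-1,[-1,1,0],-0.26],[-1,[-1,1,0],-0.36],[-1,[-1,1,0],-0.46],[-1,[-1,1,0],-0.56],[-1,[-1,1,0],-0.66],[-1,[-1,1,0],-0.76],[-1,[-1,1,0],-0.86],[-1,[-1,1,0],-0.96],[-1,[-1,1,0],-1.06],[-1,[-1,1,0],-1.16],[-1,[-1,1,0],-1.24],[-1,[-1,1,0],-1.29],[-1,[-1,1,0],-1.32],[-1,[-1,1,0],-1.32],[-1,[-1,1,0],-1.32]]' 35; python3 -c "
from station import status;s=status.get_state();print(s['moment'],s['q'][5])"
```

```text
t: 10.95
eef_pos: [0.5154, -0.0404, 0.0352]
ee_rot: [3.14, -0.001, -1.631]
force: [-0.8, -5.2, 4.0]
width: 0.0147
gripper_force: 34.9
[-1.94823294  0.42967189  0.04758206] -0.363048605199014
```

Release and lift straight up, then look.

```bash
python3 -m jog '[[0.2,[0,0,0],0],[0.2,[0,0,0],0],[0.2,[0,0,0],0],[0.2,[0,0,0],0],[0.2,[0,0,0],0],[0.2,[0,0,-20],0],[0.2,[0,0,-60],0],[0.2,[0,0,-100],0],[1,[0,0,-130],0],[1,[0,0,-130],0],[1,[0,0,-130],0]]'; python3 - <<'E'
from h import *
f=optics.grab_frame('wrist')
a=rect(f,(.5155,-.04),.032,.075,500);l=f['color'][0:200,260:420]
cv2.imwrite('pics/end.png',a[...,::-1])
E
```

```text
t: 12.32
eef_pos: [0.5159, -0.0395, 0.1646]
ee_rot: [3.141, 0.0, -1.631]
force: [0.7, 0.3, 0.2]
width: 0.0772
gripper_force: 0.0
```

View pics/end.png

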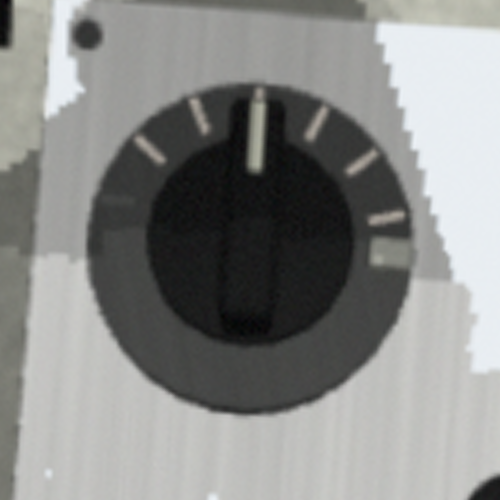

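The pointer, around (257,130), now lies on the fourth mark from the block, which is three clicks off the stop. The gripper is clear and was never near the lock knob.

```bash
python3 -c "
from station import order;print(order.job_done())"
```

```text
the job is handed in; nothing more can be done
None
```

I turned the dial clockwise to its stop, then back three clicks. The last picture shows the pointer on the third mark from the stop; I let go, left the lock knob alone and handed the job in at about 12 s, with no verdict returned.

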